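# Snap the tea spoon into its clip holder

## Robot

A 7-joint arm with a two-finger parallel gripper is mounted at the origin on the work surface. World frame = base frame: x ahead of the robot, y to its left, z up, the work surface at z = 0. Lengths are in m, angles in rad, forces in N, time in s.
With the tool pointing down it reaches from about 0.425 to 0.875 m from the base axis. Payload 8.4 kg.
Tool frame: the origin (TCP) lies between the finger pads; the fingertips stand 25 mm ahead of it and the grasp point (between the pads) lies 6 mm ahead of it (r.tcp_to_tips is the distance from the TCP to the fingertips, in m); z points along the fingers, y is the direction in which the jaws open and shut (so a half turn about z gives the same grasp; the last joint's range is limited). The gripper opens to 87 mm and grips with 3 to 60 N. Pads are 19 mm wide; open, the fingers measure 117 mm over their backs; the gripper's body (75 mm by 190 mm) begins 51 mm behind the grasp point.
Start: joints at [1.091, 0.333, 0.04, 1.465, -0.013, 1.343, -0.059], TCP at [0.242, -0.603, 0.248] pointing down, gripper open.
Joint ranges: [-2.58, 2.58], [-0.38, 2.09], [-1.3, 1.39], [0.25, 2.4], [-1.5, 4.64], [0.08, 2.09], [-2.65, 2.65]. Speed limits (rad/s): [2.22, 2.22, 2.79, 2.79, 3.14, 3.14, 3.14].

## Interface

Orientations are given as a unit quaternion [x, y, z, w].
In Python, from workcell import monitor, eyes, job_done, r gives the robot as it stands.
- The arm moves only by the tool send_rows, never from a script. Its argument "targets" is a list that holds one entry, the list of rows, each a list of 5 numbers: the shift along the tool's x, y, z in mm, then the turn about the tool's z in degrees, then the opening, from 0 (shut) to 1 (fully open). In form: [[[tx, ty, tz, twist, hand], ...]]. A call has 1 to 20 rows; each row shifts and turns the pose as measured when the row begins, along the tool's axes as they then stand; what a row does not reach is not made up. A row lasts 1/10 s, in which the tool goes at most 50 mm and 8.59 degrees, less where a joint would pass 70% of its speed; a pose out of reach is approached as far as the arm can. A call with a gripper value outside its range is refused whole. The fingers move at their own pace and stop on an object; "grip_force" is the grip in N (left out, the last holds). Time passes only in rows, so rows that do not move let the fingers close. It gives the time, the measured TCP pose, the force and the opening at its end, in the units of the state.
- monitor.read_state(): the state, without advancing time (a new reading comes with each control period).
- eyes.get_image(name): name is "side" or "top" or "wrist"; returns a dict with "frame" (400x640x3 uint8, red, green, blue), "fovy" (degrees; the focal length in pixels is half the picture's height over the tangent of half this angle, whatever the lens; pixels are square), "cx", "cy" (the principal point, pixels), "world_to_cam" (4x4, takes a point from world to camera coordinates). Camera axes: x right, y down, z forward; pixel columns grow to the right and rows downward; lengths in m; the calibration is good to about 2 mm. A picture is of the moment at which its call begins. There is no depth.
- job_done(): hands the job in, once; it reports no verdict.
The state is a dict: "time": time; "joints": joint angles; "qd": joint speeds; "effort": joint torques, N m; "tcp_pos": TCP position; "tool_rot": TCP orientation; "contact_force": force on the tool from outside, world axes, zero at the start; "ft_torque": the same for the moment, N m; "gripper_width": finger opening in m.
Only numpy, scipy, OpenCV 4.12 (cv2) and the standard library are available. Lean on these libraries where they do the work, as an engineer would, in place of code of your own. Each camera call takes 0.05 s, during which the arm holds its last target. There are 200 camera calls.

## Task

Take the steel spoon off its ceramic rest and press its round handle down between the spring fingers of the clip holder until both clips have snapped around it and it lies fully home on its seats. Leave it pushed along the clips so that its knob end touches the holder's end stop. Press and slide gently, feeling for the contact rather than ramming the seats or the stop (the clips' height varies), leave the cup, the bamboo box and the lamp alone, and let go of the spoon.

Things in the scene. Friction and masses are not known exactly. Their poses are not given: they have to be found in the camera images.
- spoon: Steel spoon, 211 mm long, 0.11 to 0.18 kg. Round straight handle, 14 mm in diameter, along the spoon's x axis from x = -85 to +75 mm; origin on the handle's axis, near the balance point: grip here. At -x a knob, at +x a shallow bowl 42 mm across (centre x = 93 mm, z -9 to +4 mm). Starts level in the two notches of the ceramic rest, z up.
- spoon_butt (a point): Centre of the flat end of the spoon's knob, x = -97 mm in the spoon's frame. The knob is round, 20 mm in diameter, 12 mm long (x = -97 to -85 mm).
- rest: White ceramic spoon rest fixed on the tray: foot 124 x 46 x 6 mm, two notched uprights (14 mm along x, 32 mm wide, 39 mm high) centred 50 mm either side of the origin along x, so 86 mm of handle is free between them. Origin: centre of its underside, on the tray floor; the spoon lies along its x, bowl to +x, handle axis about 40 mm above the origin.
- holder: Fixed clip holder: walnut base 225 x 70 x 10 mm (x, y, z), end stop at its -x end, two spring clips on a grey insert, centred at x = -45 and +45 mm. Origin: centre of the underside, on the work surface; z up. The spoon belongs along its x axis, knob to -x, bowl to +x. Between the clips 72 mm of handle stays free to grip; clear down to 26 mm below the seated axis.
- seat_mid (a point): Midpoint between the clips on the axis of a fully seated handle IF the insert is at its lowest: 48 mm above the work surface, axes as the holder's. The insert (seats and clips together) was locked anywhere from 0 to 18 mm higher and this is not measured: find the depth by feel. The seats are hard, 7 mm below the seated axis, and must not be overloaded.
- pin0 (a joint): Travel of a 4 mm steel indicator pin in the middle of the seat of the clip at x = -45 mm: 0 = standing 3 mm proud of the seat, 0.003 m = pushed flush by a handle fully home (under 1 N). Each clip: 18 mm long; two sprung steel fingers, rounded lips 9.5 mm apart, their centres 6.4 mm above the seated axis, and a flared mouth to 17 mm above it, 36 mm wide.
- pin1 (a joint): The same pin in the clip at x = +45 mm. Laid on the lips, the handle's axis is 12 mm above its seated place; the push for both clips together rises to 8 to 20 N over some 8 mm, falls to almost nothing as they snap over it, and rises again steeply when the handle meets the seats. Stopped half-way it may jam.
- stop_face (a point): Point on the face of the holder's end stop at x = -102 mm, z = 48 mm in the holder's frame; the face is upright and looks to the holder's +x. With the knob on the stop the spoon's origin is 5 mm to the -x side of seat_mid. The clips resist sliding with a few N at most.
- end_stop: The end stop, an upright wooden block of the holder 10 x 34 x 72 mm, top 82 mm above the work surface. Its frame coincides with the holder's.
- tray: Walnut tray 320 x 300 mm, 22 mm high, floor 8 mm thick; origin at the centre of its underside. It carries the rest, the cup and the box.
- cup: Bystander: empty white ceramic cup, 76 mm across the rim, 75 mm high, on the tray; origin at the centre of its underside.
- bamboo_box: Bystander: lidded bamboo box 89 x 119 x 71 mm on the tray; origin at the centre of its underside.
- lamp: Bystander: small white lamp with a toggle switch on its base, 100 mm across, 200 mm high, on the work surface between tray and holder, farther out; origin at the centre of its underside.

How it is judged:
At the end, for the whole second after the job is handed in: The handle is home in both clips (both pins pushed in over 2 mm: handle within 1 mm of its seats, within 2.5 mm sideways, parallel within 0.03 rad), the knob end within 1.5 mm of the stop's face, the spoon released and at rest; cup, box and lamp within 15 mm of where they began (value of joint each of pin0, pin1 above 0.002 m and y of spoon in the frame of seat_mid between -0.0025 and 0.0025 m and angle between the x axis of spoon and the x axis of holder, either way round below 0.03 rad and x of spoon_butt in the frame of stop_face between -0.002 and 0.0015 m and linear speed of spoon below 0.01 m/s and angular speed of spoon below 0.1 rad/s and distance of each of cup, bamboo_box, lamp from where it was at the start of the episode below 0.015 m); the robot touches nothing.
It fails at once if the spoon is forced against the holder (its seats, clips and stop together) with more than 30 N (contact force between spoon and holder above 30 N).
It fails at once if the spoon is rammed against the end stop with more than 20 N (contact force between spoon and end_stop above 20 N).
It fails at once if the cup is moved more than 15 mm (distance of cup from where it was at the start of the episode above 0.015 m).
It fails at once if the bamboo box is moved more than 15 mm (distance of bamboo_box from where it was at the start of the episode above 0.015 m).
It fails at once if the lamp is moved more than 15 mm (distance of lamp from where it was at the start of the episode above 0.015 m).
It also fails if it takes over 66 s, if anything falls off the work surface, if the arm or the gripper's body presses on something with over 40 N, if the wrist force passes 120 N, or if a joint passes its speed limit or range.

## Working session

There is one attempt and no reset: what is moved stays moved. The work goes in short steps, Python scripts to look and compute and a tool call to move; the robot and the scene stay as the last step left them, time stands still between calls to the robot, and variables do not carry over. Pictures are saved under pics/ and viewed, about 8 in all and at most 12, crops included, and the job is handed in when it is done.

Besides the shell and the picture viewer there is one more tool, called after "Request:" by a JSON object that holds its "fn" and its "kwargs". send_rows: Moves the arm, as the interface text tells. Its arguments: {"type":"object","properties":{"targets":{"type":"array"},"grip_force":{"type":"number"}},"required":["targets"]}

```bash
mkdir -p pics; ls; cat > h.py <<'E'
import numpy as np, cv2
from workcell import monitor, eyes, job_done, r
from scipy.spatial.transform import Rotation as R
def cam(name, save=None):
    d=eyes.get_image(name)
    if save: cv2.imwrite('pics/'+save, d['frame'][...,::-1])
    d['f']=d['frame'].shape[0]/2/np.tan(np.radians(d['fovy'])/2)
    np.save('pics/last_%s.npy'%name,d,allow_pickle=True)
    return d
def last(name): return np.load('pics/last_%s.npy'%name,allow_pickle=True).item()
def ray(d,u,v):
    T=np.linalg.inv(d['world_to_cam']); p=T[:3,:3]@np.array([(u-d['cx'])/d['f'],(v-d['cy'])/d['f'],1]); return T[:3,3],p
def onz(d,u,v,z):
    o,p=ray(d,u,v); return o+p*(z-o[2])/p[2]
def proj(d,P):
    c=d['world_to_cam']@np.r_[P,1]; return d['cx']+d['f']*c[0]/c[2], d['cy']+d['f']*c[1]/c[2]
E
python3 - <<'E'
from h import *
s=monitor.read_state(); print(s['tcp_pos'],s['tool_rot'],s['contact_force'],s['gripper_width'],r.tcp_to_tips)
print(R.from_quat(s['tool_rot']).as_matrix().round(3))
for n in('top','side'):
    d=cam(n,n+'0.png'); print(n,d['fovy'],d['cx'],d['cy'],np.linalg.inv(d['world_to_cam']).round(3))
cv2.imwrite('pics/both0.png',cv2.resize(np.vstack([last('top')['frame'],last('side')['frame']])[...,::-1],None,fx=.75,fy=.75))
E
```

```text
pics
[ 0.24139569 -0.60305532  0.24664929] [ 9.81926855e-01  1.89259094e-01 -2.08677490e-04 -7.77361358e-04] [ 0.10938096 -1.04565743  0.42889699] 0.08684770123269776 0.025
[[ 0.928  0.372 -0.001]
 [ 0.372 -0.928  0.001]
 [-0.    -0.002 -1.   ]]
top 56.45497974292872 321.45286194569314 197.09581733423673 [[ 0.029 -0.995  0.097  0.485]
 [-1.    -0.029  0.003 -0.032]
 [-0.    -0.097 -0.995  0.903]
 [ 0.     0.     0.     1.   ]]
side 52.31094019715895 319.06475424441373 193.85829058428425 [[ 0.937 -0.23   0.263  0.322]
 [-0.348 -0.655  0.67  -0.612]
 [ 0.018 -0.72  -0.694  0.654]
 [ 0.     0.     0.     1.   ]]
```

View pics/both0.png

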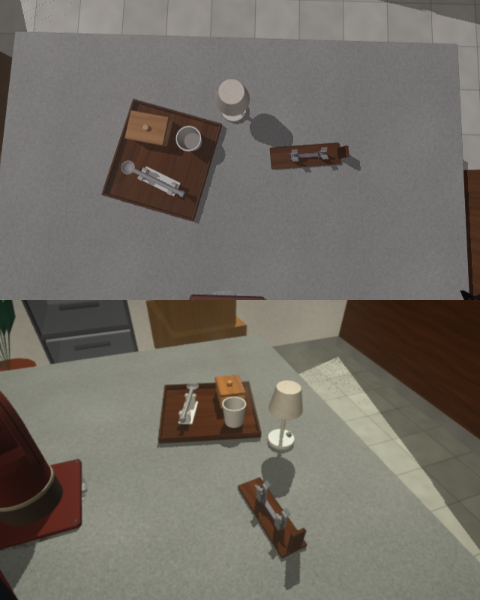

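The top view shows the spoon lying on its rest in the tray, from about (165,220) to (240,258) in full pixels. The holder runs from about (362,210) to (460,205), with its stop at the right end. I'll zoom in on both.

```bash
python3 - <<'E'
from h import *
f=last('top')['frame'][...,::-1]
a=cv2.resize(f[200:275,150:270],None,fx=6,fy=6,interpolation=cv2.INTER_CUBIC)
b=cv2.resize(f[175:235,350:470],None,fx=6,fy=6,interpolation=cv2.INTER_CUBIC)
c=np.vstack([a,b]).astype(float); c=np.clip(c*1.6,0,255).astype(np.uint8)
cv2.imwrite('pics/zoom0.png',cv2.resize(c,None,fx=.7407,fy=.7407)); print(c.shape)
E
```

```text
(810, 720, 3)
```

View pics/zoom0.png

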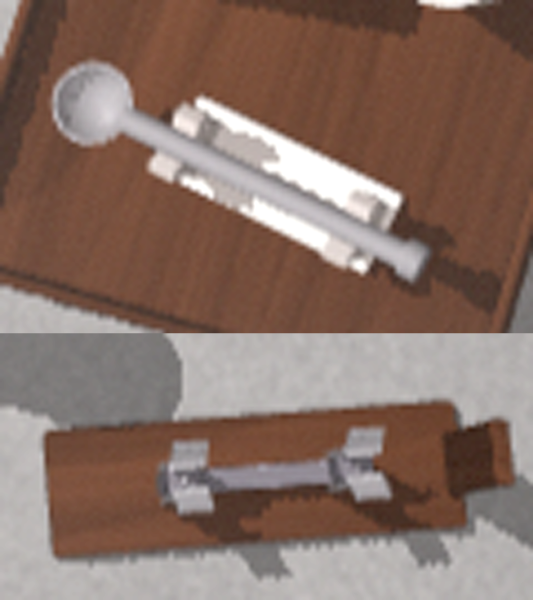

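The spoon's bowl centre is near zoom (92,103) and its knob end near (420,263). The holder base corners are at (45,433), (453,402), (468,525) and (55,557), and the stop is on the right, so the holder's +x points left (world +y).

```bash
python3 - <<'E'
from h import *
d=last('top'); k=4.444
S=lambda u,v:(u/k+150-.0,v/k+200); H=lambda u,v:(u/k+350,(v-333)/k+175)
bowl=onz(d,*S(92,103),.050); butt=onz(d,*S(423,264),.048)
ax=(bowl-butt)[:2]; print('bowl',bowl,'butt',butt,'len',np.linalg.norm(ax),'(190+)')
ang=np.arctan2(ax[1],ax[0]); x=ax/np.linalg.norm(ax)
org=(butt[:2]+97e-3*x+bowl[:2]-93e-3*x)/2; print('spoon org',org,'yaw',np.degrees(ang))
C=[onz(d,*H(*p),.010)[:2] for p in((45,433),(453,402),(468,525),(55,557))]; C=np.array(C)
print(C, np.linalg.norm(np.diff(C,axis=0),axis=1))
m=C.mean(0); hx=(C[0]+C[3]-C[1]-C[2])/2; print('holder',m,'yaw',np.degrees(np.arctan2(hx[1],hx[0])))
for z in(.065,.083):print(z,onz(d,*H(190,477),z),onz(d,*H(362,465),z))
s=monitor.read_state();M=R.from_quat(s['tool_rot']).as_matrix()
print('tool x yaw',np.degrees(np.arctan2(M[1,0],M[0,0])))
E
```

```text
bowl [0.49862662 0.31282979 0.05      ] butt [0.42172655 0.13906923 0.048     ] len 0.19001671313364368 (190+)
spoon org [0.46098598 0.22777841] yaw 66.12757075889749
[[ 0.57426591 -0.12272894]
 [ 0.5976789  -0.34378808]
 [ 0.53115874 -0.35155769]
 [ 0.50741748 -0.12939978]] [0.22229555 0.06697237 0.22342288]
holder [ 0.55263026 -0.23686862] yaw 96.07290341880474
0.065 [ 0.54852859 -0.19110165  0.065     ] [ 0.55719775 -0.27829163  0.065     ]
0.083 [ 0.54716976 -0.18769093  0.083     ] [ 0.55565272 -0.27300819  0.083     ]
tool x yaw 21.81808695471428
```

Request:
{"fn": "send_rows", "kwargs": {"targets": [[[40,-26,-3,0,1],[40,-26,-3,0,1],[40,-26,-3,0,1],[40,-26,-3,0,1],[40,-26,-3,0,1],[40,-26,-3,0,1],[40,-26,-3,0,1],[40,-26,-3,0,1],[40,-26,-3,0,1],[15,-45,0,0,1],[15,-45,0,0,1],[15,-45,0,0,1],[15,-45,0,0,1],[15,-45,0,0,1],[15,-45,0,0,1],[15,-45,0,0,1],[15,-45,0,0,1],[15,-45,0,0,1],[15,-45,0,0,1],[0,0,0,0,1]]]}}

```text
time: 2.1
tcp_pos: [0.4644, 0.2542, 0.2695]
tool_rot: [0.982, 0.187, -0.004, -0.004]
contact_force: [0.6, 0.0, -0.3]
gripper_width: 0.0872
```

Request:
{"fn": "send_rows", "kwargs": {"targets": [[[0,0,0,-7.4,1],[0,0,0,-7.4,1],[0,0,0,-7.4,1],[0,0,0,-7.4,1],[0,0,0,-7.4,1],[0,0,0,-7.4,1],[0,0,0,0,1]]]}}

```text
time: 2.8
tcp_pos: [0.4624, 0.2546, 0.2668]
tool_rot: [0.83, 0.558, -0.005, -0.006]
contact_force: [0.3, -0.7, 0.3]
gripper_width: 0.0869
```

```bash
cat >> h.py <<'E'
def delta(P,yaw,s=None):
    s=s or monitor.read_state(); M=R.from_quat(s['tool_rot']).as_matrix()
    y=np.degrees(np.arctan2(M[1,0],M[0,0])); e=(yaw-y+90)%180-90
    print('t',s['time'],'pos',s['tcp_pos'].round(4),'yaw',y.round(2),'F',np.round(s['contact_force'],2),'w',s['gripper_width'],'tilt',M[:,2].round(4))
    print('shift mm',(M.T@(np.array(P)-s['tcp_pos'])*1e3).round(1),'twist',round(-e,2))
E
python3 - <<'E'
from h import *
delta((.461,.2278,.150),66.13)
d=cam('wrist','w1.png'); print(d['fovy'],np.linalg.inv(d['world_to_cam']).round(3))
E
```

```text
t 2.8 pos [0.4624 0.2546 0.2668] yaw 67.88 F [ 0.25 -0.65  0.26] w 0.08690590025680749 tilt [-0.0147  0.0037 -0.9999]
shift mm [-25.1  10.5 116.7] twist 1.75
67.06475808328315 [[ 0.926 -0.363 -0.107  0.49 ]
 [-0.378 -0.899 -0.222  0.315]
 [-0.015  0.246 -0.969  0.403]
 [ 0.     0.     0.     1.   ]]
```

View pics/w1.png

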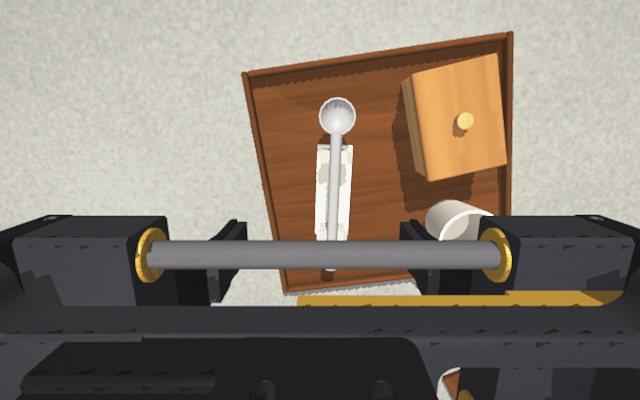

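The wrist view shows the spoon between the fingers' sides: bowl centre (337,117), handle running down to about (331,268). I'll cross-check it and then descend.

```bash
python3 - <<'E'
from h import *
d=last('wrist')
# handle centre by columns of grey between rows
f=cv2.cvtColor(d['frame'],cv2.COLOR_RGB2HSV)
b=onz(d,337,117,.05); h=onz(d,333.5,230,.048); print(b,h,np.degrees(np.arctan2(*(b-h)[1::-1])))
print('predicted px of org/bowl/butt',[proj(d,p) for p in((.461,.2278,.048),(.4986,.3128,.05),(.4217,.1391,.048))])
E
```

```text
[0.49973599 0.31159039 0.05      ] [0.44536382 0.18570902 0.048     ] 66.6389490479962
predicted px of org/bowl/butt [(np.float64(332.6364063550927), np.float64(195.2891936763261)), (np.float64(335.6749746459644), np.float64(116.37129786549795)), (np.float64(329.8401177606423), np.float64(267.8065539251909))]
```

Request:
{"fn": "send_rows", "kwargs": {"targets": [[[-13,6,30,0.9,1],[-12,5,40,0.9,1],[0,0,30,0,1],[0,0,15,0,1],[0,0,0,0,1]]]}}

```text
time: 3.35
tcp_pos: [0.4617, 0.2259, 0.1483]
tool_rot: [0.846, 0.533, -0.004, -0.005]
contact_force: [0.1, -0.4, -0.0]
gripper_width: 0.0873
```

```bash
python3 - <<'E'
from h import *
delta((.461,.2278,.0535),66.13)
d=cam('wrist','w2.png')
E
```

```text
t 3.35 pos [0.4617 0.2259 0.1483] yaw 64.44 F [ 0.12 -0.38 -0.04] w 0.08731424439579807 tilt [-0.0127  0.0038 -0.9999]
shift mm [ 1.6 -0.2 94.8] twist -1.69
```

View pics/w2.png

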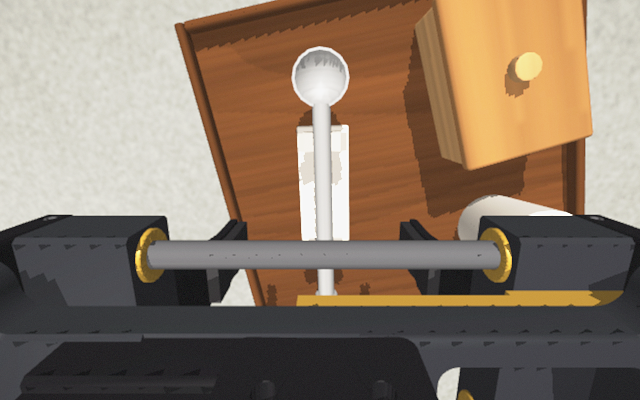

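The spoon handle is centred between the fingers in the view (x≈322), so the estimates agree. I'll narrow the jaws, descend and grasp.

Request:
{"fn": "send_rows", "kwargs": {"targets": [[[1,0,25,-1,0.55],[0.5,0,25,-0.9,0.55],[0,0,20,0,0.55],[0,0,12,0,0.55],[0,0,6,0,0.55],[0,0,4,0,0.55],[0,0,0,0,0.55]]]}}

```text
time: 4.1
tcp_pos: [0.4678, 0.2311, 0.0626]
tool_rot: [0.84, 0.543, 0.002, -0.004]
contact_force: [0.5, 0.1, 0.5]
gripper_width: 0.0491
```

```bash
python3 - <<'E'
from h import *
delta((.461,.2278,.0535),66.3)
E
```

```text
t 4.1 pos [0.4678 0.2311 0.0626] yaw 65.78 F [0.54 0.07 0.52] w 0.04913796565580385 tilt [-0.      0.0084 -1.    ]
shift mm [-5.9 -4.8  9.1] twist -0.52
```

Request:
{"fn": "send_rows", "kwargs": {"targets": [[[-6,-4.8,4,-0.5,0.55],[0,0,5,0,0.55],[0,0,0,0,0.55]]]}}

```text
time: 4.4
tcp_pos: [0.4614, 0.2278, 0.0546]
tool_rot: [0.837, 0.547, 0.004, -0.003]
contact_force: [0.6, 0.1, 0.4]
gripper_width: 0.048
```

```bash
python3 - <<'E'
from h import *
delta((.461,.2278,.0535),66.3)
E
```

```text
t 4.4 pos [0.4614 0.2278 0.0546] yaw 66.3 F [0.62 0.06 0.38] w 0.04795855947690554 tilt [ 0.0027  0.009  -1.    ]
shift mm [-0.2 -0.4  1.1] twist -0.0
```

Request:
{"fn": "send_rows", "kwargs": {"targets": [[[0,0,1,0,0],[0,0,0,0,0],[0,0,0,0,0],[0,0,0,0,0],[0,0,0,0,0],[0,0,0,0,0]]], "grip_force": 45}}

```text
time: 5.0
tcp_pos: [0.4617, 0.228, 0.0541]
tool_rot: [0.837, 0.547, 0.004, -0.003]
contact_force: [-0.8, -0.4, 0.6]
gripper_width: 0.0125
```

```bash
python3 - <<'E'
from h import *
delta((.461,.2278,.0535),66.3)
E
```

```text
t 5.0 pos [0.4617 0.228  0.0541] yaw 66.29 F [-0.77 -0.36  0.6 ] w 0.012502921821390558 tilt [ 0.0034  0.0093 -1.    ]
shift mm [-0.5 -0.6  0.6] twist -0.01
```

Request:
{"fn": "send_rows", "kwargs": {"targets": [[[0,0,-8,0,0],[0,0,-15,0,0],[0,0,-30,0,0],[0,0,-45,0,0],[0,0,-45,0,0],[0,0,-45,0,0],[0,0,-25,0,0],[0,0,-5,0,0],[0,0,0,0,0],[0,0,0,0,0]]]}}

```text
time: 6.0
tcp_pos: [0.458, 0.2266, 0.2867]
tool_rot: [0.836, 0.549, 0.004, -0.003]
contact_force: [-0.4, 0.2, -2.1]
gripper_width: 0.0125
```

```bash
python3 - <<'E'
from h import *
delta((.51,-.10,.27),96.07); delta((.553,-.242,.27),96.07)
d=cam('wrist','w3.png')
E
```

```text
t 6.0 pos [0.458  0.2266 0.2867] yaw 66.54 F [-0.39  0.24 -2.12] w 0.012543395380687083 tilt [ 0.004   0.0096 -0.9999]
shift mm [-279.   177.8   13.7] twist -29.53
t 6.0 pos [0.458  0.2266 0.2867] yaw 66.54 F [-0.39  0.24 -2.12] w 0.012543395380687083 tilt [ 0.004   0.0096 -0.9999]
shift mm [-392.2  273.7   12.6] twist -29.53
```

Request:
{"fn": "send_rows", "kwargs": {"targets": [[[-20,14,0,0,0],[-37,26,0,0,0],[-37,26,0,0,0],[-37,26,0,0,0],[-37,26,0,0,0],[-37,26,0,0,0],[-37,26,0,0,0],[-37,26,0,0,0],[-37,26,0,0,0],[-37,26,0,0,0],[-20,14,0,0,0],[-10,7,0,0,0],[0,0,0,-4,0],[0,0,0,-7,0],[0,0,0,-7,0],[0,0,0,-7,0],[0,0,0,-3,0],[0,0,0,0,0],[0,0,0,0,0]]]}}

```text
time: 7.95
tcp_pos: [0.5453, -0.2404, 0.2472]
tool_rot: [0.666, 0.745, -0.005, -0.025]
contact_force: [-0.6, 0.9, -1.3]
gripper_width: 0.0129
```

```bash
python3 - <<'E'
from h import *
delta((.553,-.242,.17),96.07)
d=cam('wrist','w4.png')
d=cam('top')
cv2.imwrite('pics/w4t.png',np.vstack([cv2.resize(last('wrist')['frame'][...,::-1],None,fx=.9,fy=.9)[:270],cv2.resize(d['frame'][150:270,330:490,::-1],(576,324))]))
E
```

```text
t 7.95 pos [ 0.5453 -0.2404  0.2472] yaw 96.37 F [-0.61  0.87 -1.26] w 0.01290494299828873 tilt [-0.0443  0.0257 -0.9987]
shift mm [-4.8 10.6 76.7] twist 0.3
```

View pics/w4t.png

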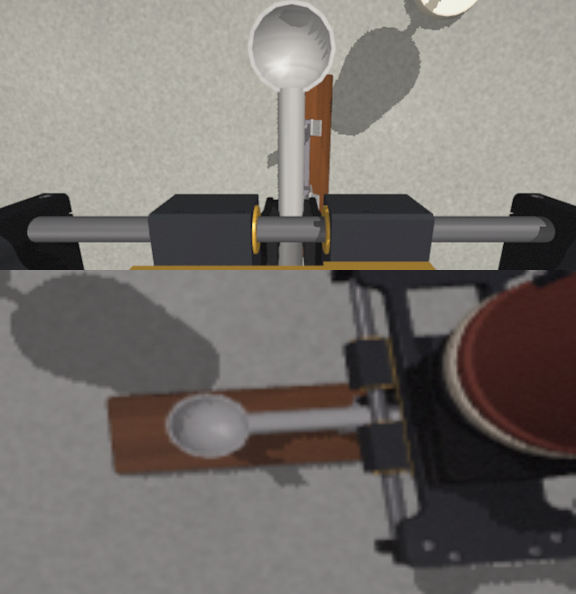

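The wrist view shows the spoon held straight, with the clip fingers visible at its right (about (315,128) and (310,190) in the scaled view). It also needs to go about 10 mm in +y tool. The tool is tilted about 0.03 rad in pitch, so I'll move slowly and watch that.

Request:
{"fn": "send_rows", "kwargs": {"targets": [[[1,5,5,0.3,0],[1,5,10,0,0],[0,0,10,0,0],[0,0,10,0,0],[0,0,10,0,0],[0,0,10,0,0],[0,0,10,0,0],[0,0,5,0,0],[0,0,0,0,0],[0,0,0,0,0]]]}}

```text
time: 9.05
tcp_pos: [0.5518, -0.2349, 0.1691]
tool_rot: [0.669, 0.743, -0.006, -0.026]
contact_force: [0.7, 0.7, -0.9]
gripper_width: 0.0128
```

```bash
python3 - <<'E'
from h import *
delta((.5524,-.235,.11),96.07)
E
```

```text
t 9.05 pos [ 0.5518 -0.2349  0.1691] yaw 95.9 F [ 0.66  0.69 -0.93] w 0.012833609713520785 tilt [-0.0463  0.0265 -0.9986]
shift mm [-2.   3.2 59. ] twist -0.17
```

Request:
{"fn": "send_rows", "kwargs": {"targets": [[[-20,0,0,0,0],[-20,0,0,0,0],[-20,0,0,0,0],[-20,0,0,0,0],[-20,0,0,0,0],[-20,0,0,0,0],[-20,0,0,0,0],[-10,0,0,0,0],[0,0,0,0,0]]]}}

```text
time: 9.95
tcp_pos: [0.5667, -0.4032, 0.1658]
tool_rot: [0.672, 0.74, -0.007, -0.024]
contact_force: [-0.1, 0.7, -1.1]
gripper_width: 0.0124
```

```bash
python3 - <<'E'
from h import *
delta((.5524,-.235,.17),96.07)
E
```

```text
t 9.95 pos [ 0.5667 -0.4032  0.1658] yaw 95.45 F [-0.12  0.66 -1.11] w 0.01244058342283447 tilt [-0.0439  0.0217 -0.9988]
shift mm [168.8   1.7   0. ] twist -0.62
```

Request:
{"fn": "send_rows", "kwargs": {"targets": [[[45,0,0,0,0],[45,0,0,0,0],[45,0,0,0,0],[0,0,0,0,0],[0,0,0,0,0]]]}}

```text
time: 10.45
tcp_pos: [0.5529, -0.2637, 0.1685]
tool_rot: [0.673, 0.739, -0.006, -0.024]
contact_force: [-0.5, -1.1, -2.2]
gripper_width: 0.0126
```

```bash
python3 - <<'E'
from h import *
delta((.5524,-.235,.17),96.07)
E
```

```text
t 10.45 pos [ 0.5529 -0.2637  0.1685] yaw 95.38 F [-0.49 -1.12 -2.19] w 0.012611678000055635 tilt [-0.0444  0.0229 -0.9988]
shift mm [28.6  2.2 -0.8] twist -0.69
```

Request:
{"fn": "send_rows", "kwargs": {"targets": [[[0,0,0,8,0],[0,0,0,8,0],[0,0,0,8,0],[0,0,0,0,0],[0,0,0,0,0]]]}}

```text
time: 10.95
tcp_pos: [0.5534, -0.2644, 0.1692]
tool_rot: [0.815, 0.579, -0.011, -0.022]
contact_force: [0.8, 0.2, -1.5]
gripper_width: 0.0126
```

```bash
python3 - <<'E'
from h import *
delta((.5524,-.235,.17),96.07)
E
```

```text
t 10.95 pos [ 0.5534 -0.2644  0.1692] yaw 70.81 F [ 0.79  0.16 -1.55] w 0.01256110999663976 tilt [-0.0435  0.0229 -0.9988]
shift mm [ 27.5 -10.6  -0.1] twist -25.26
```

Request:
{"fn": "send_rows", "kwargs": {"targets": [[[0,0,0,-3,0],[0,0,0,-3,0],[0,0,0,-3,0],[0,0,0,-3,0],[0,0,0,-3,0],[0,0,0,-3,0],[0,0,0,-3,0],[0,0,0,0,0]]]}}

```text
time: 11.75
tcp_pos: [0.5531, -0.2671, 0.1688]
tool_rot: [0.68, 0.733, -0.006, -0.024]
contact_force: [-0.1, 1.2, -1.4]
gripper_width: 0.0126
```

```bash
python3 - <<'E'
from h import *
delta((.5524,-.235,.17),96.07)
E
```

```text
t 11.75 pos [ 0.5531 -0.2671  0.1688] yaw 94.3 F [-0.09  1.16 -1.43] w 0.012557386520245182 tilt [-0.0438  0.0234 -0.9988]
shift mm [32.1  1.7 -0.4] twist -1.77
```

The spoon was level when gripped with 0.010 rad of tool pitch, so it's now pitched only about 0.018 rad, which is fine. I'll go on.

Request:
{"fn": "send_rows", "kwargs": {"targets": [[[8,0.5,0,-0.6,0],[8,0.5,0,-0.6,0],[8,0,5,-0.6,0],[4,0,10,0,0],[2,0,10,0,0],[0,0,10,0,0],[0,0,10,0,0],[0,0,5,0,0],[0,0,0,0,0]]]}}

```text
time: 12.65
tcp_pos: [0.5479, -0.2326, 0.1138]
tool_rot: [0.667, 0.745, -0.006, -0.025]
contact_force: [-0.4, -0.1, -2.3]
gripper_width: 0.0129
```

```bash
python3 - <<'E'
from h import *
delta((.5524,-.235,.10),96.07)
w=cam('wrist'); s=cam('side')
u,v=map(int,proj(s,(.5526,-.2369,.06)))
print(u,v)
cv2.imwrite('pics/v5.png',np.vstack([w['frame'][:300,:,::-1][:, 120:520],cv2.resize(s['frame'][max(0,v-50):v+50,u-66:u+67,::-1],(400,300),interpolation=cv2.INTER_CUBIC)]))
E
```

```text
t 12.65 pos [ 0.5479 -0.2326  0.1138] yaw 96.32 F [-0.4  -0.13 -2.32] w 0.012918379187504898 tilt [-0.0459  0.0245 -0.9986]
shift mm [-3.3  4.8 13.5] twist 0.25
360 266
```

View pics/v5.png

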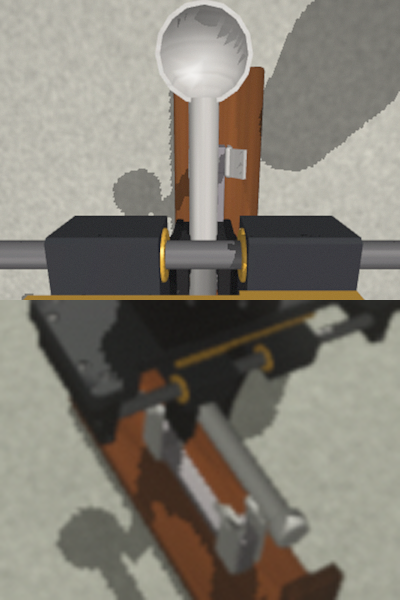

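The spoon axis is at u≈324 and the visible right clip finger at u≈342–366, so the clip is about 5 mm to the tool's +y. That agrees with the computed 4.8 mm shift. I'll correct it and come down to just above the highest possible lip contact.

Request:
{"fn": "send_rows", "kwargs": {"targets": [[[-2,4,3,0.2,0],[-0.5,1,5,0,0],[0,0,5,0,0],[0,0,0,0,0],[0,0,0,0,0]]]}}

```text
time: 13.25
tcp_pos: [0.5545, -0.2352, 0.1015]
tool_rot: [0.668, 0.743, -0.006, -0.024]
contact_force: [-0.4, -0.2, -2.4]
gripper_width: 0.0128
```

```bash
python3 - <<'E'
from h import *
delta((.5524,-.234,.09),96.07)
w=cam('wrist')
cv2.imwrite('pics/v6.png',cv2.resize(w['frame'][60:290,220:440,::-1],None,fx=2.5,fy=2.5,interpolation=cv2.INTER_CUBIC))
E
```

```text
t 13.25 pos [ 0.5545 -0.2352  0.1015] yaw 96.06 F [-0.45 -0.18 -2.4 ] w 0.012796373700062357 tilt [-0.0426  0.0231 -0.9988]
shift mm [ 1.1 -1.5 11.6] twist -0.01
```

View pics/v6.png

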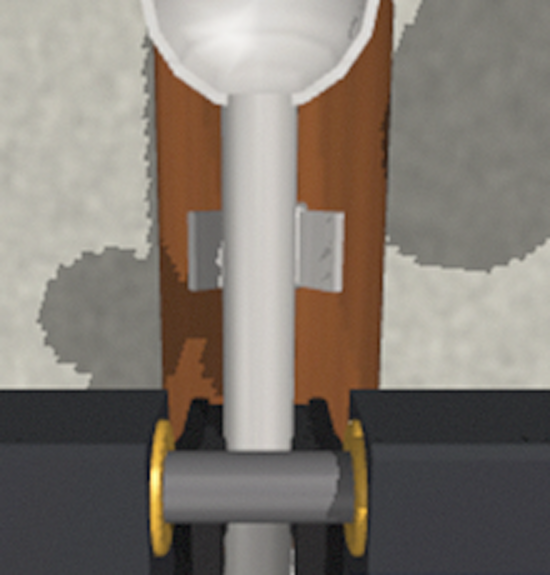

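The clip's outer edges are at zoom x 188 and 344 (centre 266), and the spoon's are at 222 and 297 (centre 260). That puts the spoon within a couple of mm of centre. I'll turn this into metric values.

```bash
python3 - <<'E'
from h import *
d=last('wrist'); Z=lambda u,v:(220+u/2.5,60+v/2.5)
hx=np.array([np.cos(np.radians(96.07)),np.sin(np.radians(96.07))]); hy=np.array([-hx[1],hx[0]])
H=np.array([.5526,-.2369])
for z in(.065,.07,.075,.08,.083):
    a=onz(d,*Z(188,250),z);b=onz(d,*Z(344,250),z); c=(a+b)[:2]/2-H
    print(z,'width',np.linalg.norm(a-b),'clip mid in holder x,y',c@hx,c@hy)
for v in(150,250,400):
    c=onz(d,*Z({150:262,250:259.5,400:258}[v],v),.0955)[:2]-H; print('spoon axis',c@hx,c@hy)
E
```

```text
0.065 width 0.036174154834677744 clip mid in holder x,y 0.04469285321199648 -0.0027762154410292932
0.07 width 0.03514025687857552 clip mid in holder x,y 0.045226409457148384 -0.002922983489081958
0.075 width 0.03410635892247339 clip mid in holder x,y 0.045759965702300245 -0.0030697515371347307
0.08 width 0.03307246096637117 clip mid in holder x,y 0.04629352194745211 -0.003216519585187503
0.083 width 0.032452122192709855 clip mid in holder x,y 0.04661365569454325 -0.0033045804140191476
spoon axis 0.06654116448971083 -0.0029536574924314786
spoon axis 0.04794313523585229 -0.0024883924246416945
spoon axis 0.017949210334850276 -0.0021884962689104155
```

Request:
{"fn": "send_rows", "kwargs": {"targets": [[[1,0,3,-0.4,0],[0,0,3,0,0],[0,0,3,0,0],[0,0,3,0,0],[0,0,1,0,0],[0,0,0,0,0]]]}}

```text
time: 13.9
tcp_pos: [0.5536, -0.2338, 0.0876]
tool_rot: [0.665, 0.746, -0.006, -0.024]
contact_force: [1.1, -0.2, -1.0]
gripper_width: 0.0128
```

```bash
python3 - <<'E'
from h import *
delta((.5549,-.234,.08),96.4)
E
```

```text
t 13.9 pos [ 0.5536 -0.2338  0.0876] yaw 96.5 F [ 1.08 -0.17 -0.99] w 0.01279143744228685 tilt [-0.0426  0.0229 -0.9988]
shift mm [-0.6  1.6  7.5] twist 0.1
```

Request:
{"fn": "send_rows", "kwargs": {"targets": [[[0,0.8,2,0,0],[0,0.6,2,0,0],[0,0.1,2,0,0],[0,0.1,2,0,0],[0,0,0,0,0]]]}}

```text
time: 14.4
tcp_pos: [0.5551, -0.2334, 0.0789]
tool_rot: [0.665, 0.746, -0.006, -0.023]
contact_force: [0.0, -0.3, -2.7]
gripper_width: 0.0131
```

Request:
{"fn": "send_rows", "kwargs": {"targets": [[[0,0.1,2,0,0],[0,0.1,2,0,0],[0,0.1,1,0,0],[0,0,0,0,0]]]}}

```text
time: 14.8
tcp_pos: [0.5552, -0.2333, 0.0735]
tool_rot: [0.666, 0.746, -0.006, -0.023]
contact_force: [0.0, 0.7, -1.6]
gripper_width: 0.0122
```

```bash
python3 - <<'E'
from h import *
delta((.5549,-.234,.07),96.4)
E
```

```text
t 14.8 pos [ 0.5552 -0.2333  0.0735] yaw 96.49 F [ 0.02  0.72 -1.59] w 0.01219763401284893 tilt [-0.0423  0.0229 -0.9988]
shift mm [-0.8 -0.2  3.5] twist 0.09
```

Request:
{"fn": "send_rows", "kwargs": {"targets": [[[0,0.1,1,0,0],[0,0.1,1,0,0],[0,0,1,0,0],[0,0,0,0,0]]]}}

```text
time: 15.2
tcp_pos: [0.5554, -0.2333, 0.0705]
tool_rot: [0.666, 0.746, -0.006, -0.023]
contact_force: [-0.3, -0.8, -0.1]
gripper_width: 0.0126
```

Request:
{"fn": "send_rows", "kwargs": {"targets": [[[0,0.1,1,0,0],[0,0.1,1,0,0],[0,0,1,0,0],[0,0,0,0,0]]]}}

```text
time: 15.6
tcp_pos: [0.5561, -0.2332, 0.0697]
tool_rot: [0.666, 0.746, -0.006, -0.022]
contact_force: [-3.2, 1.3, 0.0]
gripper_width: 0.0128
```

Request:
{"fn": "send_rows", "kwargs": {"targets": [[[0,0.1,1,0,0],[0,0.1,1,0,0],[0,0,0,0,0]]]}}

```text
time: 15.9
tcp_pos: [0.5566, -0.2332, 0.0697]
tool_rot: [0.666, 0.746, -0.006, -0.022]
contact_force: [-4.2, 1.3, 1.4]
gripper_width: 0.0127
```

Request:
{"fn": "send_rows", "kwargs": {"targets": [[[0,-0.8,0,0,0],[0,-0.7,0,0,0],[0,0,0,0,0]]]}}

```text
time: 16.2
tcp_pos: [0.5552, -0.2334, 0.0696]
tool_rot: [0.666, 0.746, -0.005, -0.022]
contact_force: [-0.7, 0.1, 0.1]
gripper_width: 0.0128
```

Request:
{"fn": "send_rows", "kwargs": {"targets": [[[0,0,2,0,0],[0,0,2,0,0]]]}}

```text
time: 16.4
tcp_pos: [0.5558, -0.2337, 0.067]
tool_rot: [0.666, 0.746, -0.005, -0.021]
contact_force: [-5.0, 0.7, 13.4]
gripper_width: 0.0127
```

```bash
python3 - <<'E'
from h import *
delta((.5549,-.234,.07),96.4); s=monitor.read_state(); print(s['ft_torque'])
E
```

```text
t 16.4 pos [ 0.5558 -0.2337  0.067 ] yaw 96.48 F [-5.03  0.67 13.39] w 0.012672529000015297 tilt [-0.0379  0.0197 -0.9991]
shift mm [-0.1 -1.  -3. ] twist 0.08
[ 0.24427097  0.95288955 -0.05044848]
```

Request:
{"fn": "send_rows", "kwargs": {"targets": [[[0,-0.6,0.5,0,0]]]}}

```text
time: 16.5
tcp_pos: [0.5553, -0.2338, 0.067]
tool_rot: [0.666, 0.746, -0.005, -0.021]
contact_force: [-1.6, 1.5, 4.5]
gripper_width: 0.0127
```

Request:
{"fn": "send_rows", "kwargs": {"targets": [[[0,-0.3,1.5,0,0]]]}}

```text
time: 16.6
tcp_pos: [0.5556, -0.2338, 0.0666]
tool_rot: [0.666, 0.746, -0.005, -0.02]
contact_force: [-4.4, 1.8, 14.2]
gripper_width: 0.0125
```

Request:
{"fn": "send_rows", "kwargs": {"targets": [[[0,0,1.5,0,0]]]}}

```text
time: 16.7
tcp_pos: [0.556, -0.2339, 0.0662]
tool_rot: [0.666, 0.746, -0.005, -0.019]
contact_force: [-6.3, 1.6, 13.5]
gripper_width: 0.0129
```

Request:
{"fn": "send_rows", "kwargs": {"targets": [[[0,-0.7,1.6,0,0]]]}}

```text
time: 16.8
tcp_pos: [0.5558, -0.2339, 0.066]
tool_rot: [0.666, 0.746, -0.005, -0.019]
contact_force: [-4.8, 2.0, 14.2]
gripper_width: 0.0127
```

Request:
{"fn": "send_rows", "kwargs": {"targets": [[[0,-0.5,1.8,0,0]]]}}

```text
time: 16.9
tcp_pos: [0.5558, -0.2341, 0.0655]
tool_rot: [0.666, 0.746, -0.005, -0.018]
contact_force: [-5.9, 2.6, 13.4]
gripper_width: 0.0129
```

```bash
python3 - <<'E'
from h import *
delta((.5549,-.234,.06),96.4); s=monitor.read_state(); print(s['ft_torque'])
w=cam('wrist'); s=cam('side')
u,v=map(int,proj(s,(.5526,-.2369,.06)))
cv2.imwrite('pics/v7.png',np.vstack([w['frame'][60:290,160:480,::-1],cv2.resize(s['frame'][v-50:v+60,u-66:u+67,::-1],(320,265),interpolation=cv2.INTER_CUBIC)]))
E
```

```text
t 16.9 pos [ 0.5558 -0.2341  0.0655] yaw 96.48 F [-5.91  2.59 13.39] w 0.012867993042146092 tilt [-0.0334  0.0173 -0.9993]
shift mm [ 0.1 -0.7  5.6] twist 0.08
[ 0.39333153  1.05127717 -0.04381818]
```

View pics/v7.png

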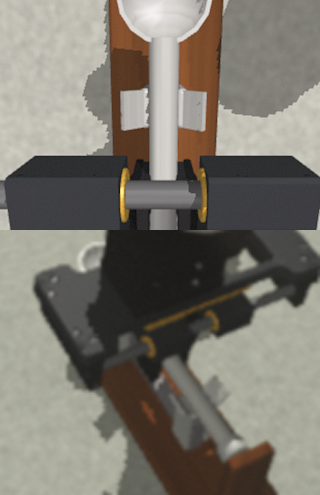

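The wrist crop shows the handle centred (149–179) between the clip's outer edges (120–207), so it's on the lips. I'll keep pressing.

Request:
{"fn": "send_rows", "kwargs": {"targets": [[[0,-1.0,2,0,0],[0,-1.0,2,0,0]]]}}

```text
time: 17.2
tcp_pos: [0.5553, -0.2344, 0.0643]
tool_rot: [0.666, 0.746, -0.004, -0.017]
contact_force: [-3.1, 1.7, 11.6]
gripper_width: 0.0126
```

Request:
{"fn": "send_rows", "kwargs": {"targets": [[[0,-1.0,2,0,0],[0,-0.6,2,0,0]]]}}

```text
time: 17.4
tcp_pos: [0.5553, -0.2347, 0.0629]
tool_rot: [0.666, 0.746, -0.003, -0.015]
contact_force: [-4.0, 1.1, 10.4]
gripper_width: 0.0127
```

Request:
{"fn": "send_rows", "kwargs": {"targets": [[[0,-0.8,1.8,0,0]]]}}

```text
time: 17.5
tcp_pos: [0.5551, -0.2348, 0.0621]
tool_rot: [0.666, 0.746, -0.003, -0.014]
contact_force: [-2.2, 0.8, 7.4]
gripper_width: 0.0126
```

Request:
{"fn": "send_rows", "kwargs": {"targets": [[[0,-0.8,1.8,0,0]]]}}

```text
time: 17.6
tcp_pos: [0.5549, -0.2349, 0.0611]
tool_rot: [0.666, 0.746, -0.003, -0.013]
contact_force: [-1.4, 1.1, 5.5]
gripper_width: 0.0125
```

Request:
{"fn": "send_rows", "kwargs": {"targets": [[[0,-0.6,1.5,0,0]]]}}

```text
time: 17.7
tcp_pos: [0.5548, -0.235, 0.0601]
tool_rot: [0.666, 0.746, -0.002, -0.013]
contact_force: [-0.1, 0.6, 2.4]
gripper_width: 0.0127
```

Request:
{"fn": "send_rows", "kwargs": {"targets": [[[0,-0.2,1,0,0]]]}}

```text
time: 17.8
tcp_pos: [0.5548, -0.2351, 0.0591]
tool_rot: [0.666, 0.746, -0.002, -0.013]
contact_force: [-0.9, -0.3, 0.9]
gripper_width: 0.0127
```

Request:
{"fn": "send_rows", "kwargs": {"targets": [[[0,-0.1,1,0,0]]]}}

```text
time: 17.9
tcp_pos: [0.5547, -0.2351, 0.0579]
tool_rot: [0.666, 0.746, -0.002, -0.013]
contact_force: [1.3, 0.0, -1.0]
gripper_width: 0.0127
```

Request:
{"fn": "send_rows", "kwargs": {"targets": [[[0,-0.1,1,0,0]]]}}

```text
time: 18.0
tcp_pos: [0.5546, -0.2351, 0.0565]
tool_rot: [0.666, 0.746, -0.002, -0.013]
contact_force: [0.6, 0.6, 0.2]
gripper_width: 0.0128
```

Request:
{"fn": "send_rows", "kwargs": {"targets": [[[0,0,0.8,0,0]]]}}

```text
time: 18.1
tcp_pos: [0.5548, -0.235, 0.0562]
tool_rot: [0.666, 0.746, -0.002, -0.013]
contact_force: [-5.8, 2.2, 16.5]
gripper_width: 0.0124
```

Request:
{"fn": "send_rows", "kwargs": {"targets": [[[0,0,0.8,0,0]]]}}

```text
time: 18.2
tcp_pos: [0.5547, -0.2351, 0.0562]
tool_rot: [0.666, 0.746, -0.002, -0.013]
contact_force: [-5.9, 1.8, 13.8]
gripper_width: 0.0128
```

It snapped through and met the hard seat at TCP z = 0.0562. I'll relax the press, then slide gently toward the stop.

Request:
{"fn": "send_rows", "kwargs": {"targets": [[[0,0,0,0,0],[0,0,-0.1,0,0]]]}}

```text
time: 18.4
tcp_pos: [0.5546, -0.235, 0.0565]
tool_rot: [0.666, 0.746, -0.003, -0.013]
contact_force: [0.1, -0.2, 0.1]
gripper_width: 0.0128
```

Request:
{"fn": "send_rows", "kwargs": {"targets": [[[-0.8,0,0,0,0],[-0.8,0,0,0,0],[-0.8,0,0,0,0]]]}}

```text
time: 18.7
tcp_pos: [0.5548, -0.2353, 0.0564]
tool_rot: [0.665, 0.746, -0.002, -0.014]
contact_force: [-2.7, 4.8, 4.6]
gripper_width: 0.0126
```

```bash
python3 - <<'E'
from h import *
delta((.5554,-.242,.0562),96.07)
E
```

```text
t 18.7 pos [ 0.5548 -0.2353  0.0564] yaw 96.56 F [-2.71  4.78  4.64] w 0.012582844862371698 tilt [-0.0234  0.0156 -0.9996]
shift mm [-6.8 -0.2  0. ] twist 0.49
```

Request:
{"fn": "send_rows", "kwargs": {"targets": [[[-1.2,-0.2,-0.2,0,0],[-1.2,-0.2,-0.2,0,0]]]}}

```text
time: 18.9
tcp_pos: [0.5549, -0.2369, 0.0564]
tool_rot: [0.665, 0.747, -0.002, -0.014]
contact_force: [-0.4, 1.8, 0.5]
gripper_width: 0.0132
```

Request:
{"fn": "send_rows", "kwargs": {"targets": [[[-1.4,-0.2,-0.1,0,0],[-1.4,-0.1,0,0,0]]]}}

```text
time: 19.1
tcp_pos: [0.5552, -0.2397, 0.0564]
tool_rot: [0.665, 0.747, -0.001, -0.014]
contact_force: [-0.8, 3.1, 2.3]
gripper_width: 0.0127
```

Request:
{"fn": "send_rows", "kwargs": {"targets": [[[-1,-0.1,-0.1,0,0]]]}}

```text
time: 19.2
tcp_pos: [0.5553, -0.241, 0.0564]
tool_rot: [0.665, 0.747, -0.001, -0.014]
contact_force: [-0.8, 1.7, 0.5]
gripper_width: 0.0125
```

Request:
{"fn": "send_rows", "kwargs": {"targets": [[[-1,-0.1,-0.1,0,0]]]}}

```text
time: 19.3
tcp_pos: [0.5553, -0.2418, 0.0564]
tool_rot: [0.665, 0.747, -0.001, -0.014]
contact_force: [-0.7, 6.3, 2.7]
gripper_width: 0.0123
```

Request:
{"fn": "send_rows", "kwargs": {"targets": [[[-1,-0.1,-0.1,0,0]]]}}

```text
time: 19.4
tcp_pos: [0.5554, -0.2418, 0.0564]
tool_rot: [0.665, 0.747, -0.001, -0.015]
contact_force: [-1.3, 6.9, 2.0]
gripper_width: 0.0127
```

Blocked at y = -0.2418, just where the stop was expected (-0.242). I'll push slightly harder to tell it from clip friction.

Request:
{"fn": "send_rows", "kwargs": {"targets": [[[-1.5,-0.1,-0.1,0,0]]]}}

```text
time: 19.5
tcp_pos: [0.5553, -0.2418, 0.0564]
tool_rot: [0.664, 0.747, -0.0, -0.016]
contact_force: [-1.6, 7.8, 3.8]
gripper_width: 0.0125
```

Request:
{"fn": "send_rows", "kwargs": {"targets": [[[0,0,0,0,0],[0,0,0,0,0]]]}}

```text
time: 19.7
tcp_pos: [0.5553, -0.2417, 0.0564]
tool_rot: [0.664, 0.747, -0.0, -0.016]
contact_force: [-0.7, 2.9, 1.5]
gripper_width: 0.0128
```

Request:
{"fn": "send_rows", "kwargs": {"targets": [[[0,0,0.7,0,0]]]}}

```text
time: 19.8
tcp_pos: [0.5554, -0.2417, 0.0563]
tool_rot: [0.664, 0.747, -0.0, -0.016]
contact_force: [-3.7, 3.8, 12.9]
gripper_width: 0.0126
```

```bash
python3 - <<'E'
from h import *
delta((.5554,-.242,.0562),96.07)
s=cam('side'); t=cam('top'); w=cam('wrist')
u,v=map(int,proj(s,(.5526,-.2369,.06)))
a=cv2.resize(s['frame'][v-55:v+55,u-66:u+67,::-1],(532,440),interpolation=cv2.INTER_CUBIC)
cv2.imwrite('pics/v8.png',a)
E
```

```text
t 19.8 pos [ 0.5554 -0.2417  0.0563] yaw 96.71 F [-3.75  3.82 12.89] w 0.01261929800632535 tilt [-0.0241  0.0205 -0.9995]
shift mm [-0.3 -0.   0. ] twist 0.64
```

View pics/v8.png

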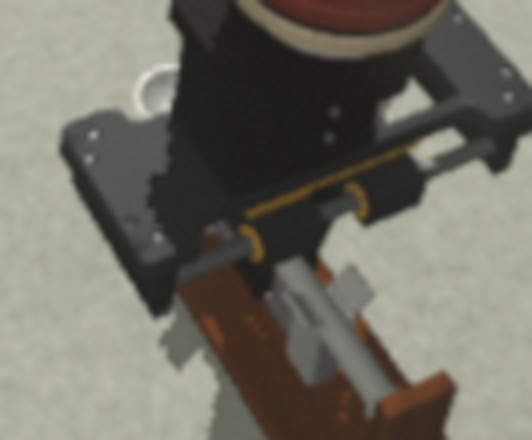

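The knob end is against the stop in the side view. I'll relax and release.

Request:
{"fn": "send_rows", "kwargs": {"targets": [[[0,0,0,0,0],[0,0,0,0,0.5],[0,0,0,0,0.5],[0,0,0,0,0.5],[0,0,0,0,0.5],[0,0,0,0,0.5]]]}}

```text
time: 20.55
tcp_pos: [0.5549, -0.2445, 0.0559]
tool_rot: [0.665, 0.747, -0.001, -0.015]
contact_force: [0.3, 0.3, -0.6]
gripper_width: 0.0409
```

Request:
{"fn": "send_rows", "kwargs": {"targets": [[[0,0,-3,0,0.5],[0,0,-10,0,0.5],[0,0,-25,0,0.5],[0,0,-40,0,0.5],[0,0,-40,0,0.5],[0,0,-40,0,0.5],[0,0,0,0,0.5]]]}}

```text
time: 21.25
tcp_pos: [0.5583, -0.247, 0.223]
tool_rot: [0.665, 0.747, -0.001, -0.015]
contact_force: [0.0, 0.1, 0.0]
gripper_width: 0.0438
```

```bash
python3 - <<'E'
from h import *
delta((.5554,-.242,.0562),96.07)
w=cam('wrist'); s=cam('side')
u,v=map(int,proj(s,(.5526,-.2369,.06)))
a=cv2.resize(s['frame'][v-55:v+55,u-66:u+67,::-1],(480,397),interpolation=cv2.INTER_CUBIC)
cv2.imwrite('pics/v9.png',np.vstack([w['frame'][60:260,80:560,::-1],a]))
E
```

```text
t 21.25 pos [ 0.5583 -0.247   0.223 ] yaw 96.63 F [0.03 0.12 0.04] w 0.04377746699278637 tilt [-0.0243  0.0184 -0.9995]
shift mm [  1.8   1.4 166.9] twist 0.56
```

View pics/v9.png

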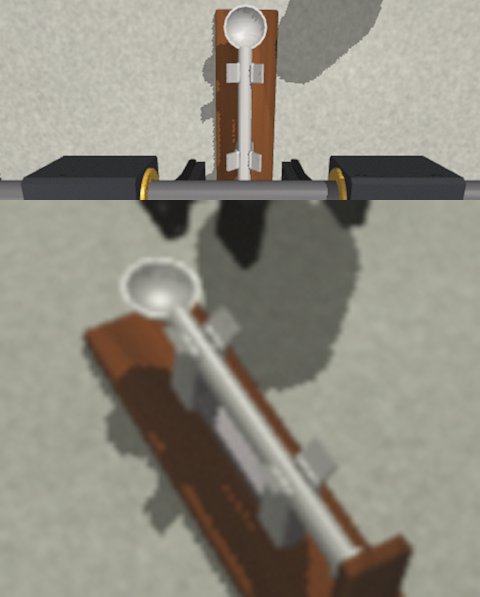

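The side and wrist views show the handle lying in both clips (wrist at about y = 72 and 160) with the knob at the stop. I'll close the fingers and press gently on the handle near each clip, to compare the heights by feel and make sure both ends are home.

Request:
{"fn": "send_rows", "kwargs": {"targets": [[[10,0.5,10,0.3,0],[10,0.5,25,0.2,0],[8,0,25,0,0],[0,0,25,0,0],[0,0,20,0,0],[0,0,8,0,0],[0,0,0,0,0]]], "grip_force": 10}}

```text
time: 22.05
tcp_pos: [0.5443, -0.2082, 0.0917]
tool_rot: [0.668, 0.744, -0.004, -0.025]
contact_force: [-1.1, -2.3, 5.2]
gripper_width: 0.0019
```

```bash
python3 - <<'E'
from h import *
delta((.5528,-.2169,.085),96.07)
E
```

```text
t 22.05 pos [ 0.5443 -0.2082  0.0917] yaw 96.17 F [-1.07 -2.33  5.21] w 0.0019049099098409545 tilt [-0.0422  0.027  -0.9987]
shift mm [-9.8  7.8  6.1] twist 0.1
```

A slight touch (about 5 N), probably on a clip's flare after the fast move overshot by 9 mm. I'll back up and approach more slowly.

Request:
{"fn": "send_rows", "kwargs": {"targets": [[[0,0,-5,0,0],[0,0,-8,0,0],[-5,4,0,0,0],[-5,4,0,0,0],[0,0,0,0,0],[0,0,0,0,0]]]}}

```text
time: 22.65
tcp_pos: [0.5565, -0.2188, 0.1083]
tool_rot: [0.668, 0.744, -0.003, -0.023]
contact_force: [-0.1, 0.7, -0.1]
gripper_width: 0.0002
```

```bash
python3 - <<'E'
from h import *
delta((.5532,-.2209,.087),96.07)
E
```

```text
t 22.65 pos [ 0.5565 -0.2188  0.1083] yaw 96.14 F [-0.14  0.67 -0.11] w 0.00015407387205042505 tilt [-0.0379  0.0258 -0.999 ]
shift mm [-2.4 -2.8 21.4] twist 0.07
```

Request:
{"fn": "send_rows", "kwargs": {"targets": [[[-1.2,-1.4,3,0,0],[-1.2,-1.4,3,0,0],[0,0,3,0,0],[0,0,3,0,0],[0,0,3,0,0],[0,0,3,0,0],[0,0,2,0,0],[0,0,0,0,0]]]}}

```text
time: 23.45
tcp_pos: [0.552, -0.2207, 0.0856]
tool_rot: [0.668, 0.744, -0.003, -0.024]
contact_force: [-0.4, -0.6, 0.1]
gripper_width: 0.0003
```

```bash
python3 - <<'E'
from h import *
delta((.5532,-.2209,.082),96.07)
E
```

```text
t 23.45 pos [ 0.552  -0.2207  0.0856] yaw 96.14 F [-0.39 -0.59  0.12] w 0.0002876449190314005 tilt [-0.0397  0.0266 -0.9989]
shift mm [-0.5  1.3  3.5] twist 0.07
```

Request:
{"fn": "send_rows", "kwargs": {"targets": [[[0,0.5,1,0,0],[0,0.2,1,0,0]]]}}

```text
time: 23.65
tcp_pos: [0.5528, -0.2205, 0.0836]
tool_rot: [0.668, 0.744, -0.003, -0.024]
contact_force: [0.1, 0.3, 0.3]
gripper_width: 0.0003
```

Request:
{"fn": "send_rows", "kwargs": {"targets": [[[0,0.2,0.8,0,0]]]}}

```text
time: 23.75
tcp_pos: [0.5531, -0.2205, 0.0828]
tool_rot: [0.668, 0.744, -0.003, -0.023]
contact_force: [-0.6, 0.0, 2.8]
gripper_width: 0.0006
```

Request:
{"fn": "send_rows", "kwargs": {"targets": [[[0,0,0.8,0,0]]]}}

```text
time: 23.85
tcp_pos: [0.5535, -0.2204, 0.0826]
tool_rot: [0.668, 0.744, -0.003, -0.023]
contact_force: [-1.2, 0.2, 8.0]
gripper_width: 0.0003
```

Request:
{"fn": "send_rows", "kwargs": {"targets": [[[0,0,0.8,0,0]]]}}

```text
time: 23.95
tcp_pos: [0.5539, -0.2204, 0.0826]
tool_rot: [0.668, 0.744, -0.003, -0.023]
contact_force: [-0.9, 0.9, 7.6]
gripper_width: 0.0002
```

The bowl side is hard at TCP z = 0.0826 with no give. Next I'll do the knob side.

Request:
{"fn": "send_rows", "kwargs": {"targets": [[[0,0,-5,0,0],[-8,0,0,0,0],[-8,0,0,0,0],[-8,0,0,0,0],[-6,0,0,0,0],[0,0,0,0,0]]]}}

```text
time: 24.55
tcp_pos: [0.5575, -0.2543, 0.0869]
tool_rot: [0.668, 0.744, -0.003, -0.022]
contact_force: [-0.3, 0.6, 0.2]
gripper_width: 0.0005
```

```bash
python3 - <<'E'
from h import *
delta((.5566,-.2526,.0835),96.07)
E
```

```text
t 24.55 pos [ 0.5575 -0.2543  0.0869] yaw 96.09 F [-0.26  0.63  0.22] w 0.000501106292791094 tilt [-0.0372  0.025  -0.999 ]
shift mm [ 1.7 -0.6  3.5] twist 0.02
```

Request:
{"fn": "send_rows", "kwargs": {"targets": [[[0.5,-0.5,1.5,0,0],[0,0,1.5,0,0]]]}}

```text
time: 24.75
tcp_pos: [0.5567, -0.254, 0.0836]
tool_rot: [0.668, 0.743, -0.003, -0.022]
contact_force: [0.1, -0.4, 0.4]
gripper_width: 0.0005
```

Request:
{"fn": "send_rows", "kwargs": {"targets": [[[0,0,0.8,0,0]]]}}

```text
time: 24.85
tcp_pos: [0.5566, -0.2538, 0.0827]
tool_rot: [0.668, 0.744, -0.003, -0.022]
contact_force: [0.3, -0.8, 6.6]
gripper_width: 0.0008
```

Request:
{"fn": "send_rows", "kwargs": {"targets": [[[0,0,0.8,0,0]]]}}

```text
time: 24.95
tcp_pos: [0.557, -0.2538, 0.0826]
tool_rot: [0.668, 0.744, -0.003, -0.022]
contact_force: [-1.9, 0.1, 9.7]
gripper_width: 0.0004
```

Request:
{"fn": "send_rows", "kwargs": {"targets": [[[0,0,0.8,0,0]]]}}

```text
time: 25.05
tcp_pos: [0.5573, -0.2537, 0.0826]
tool_rot: [0.668, 0.744, -0.003, -0.021]
contact_force: [-3.0, 0.3, 7.8]
gripper_width: 0.0007
```

Both ends stop hard at the same height (0.0826), so the handle is level and home. I'll retreat and take a last look.

Request:
{"fn": "send_rows", "kwargs": {"targets": [[[0,0,-3,0,0],[0,0,-10,0,0],[0,0,-25,0,0],[0,0,-35,0,0],[0,0,-35,0,0],[-20,0,-20,0,0],[-40,0,0,0,0],[-40,0,0,0,0],[-40,0,0,0,0],[-40,0,0,0,0],[-20,0,0,0,0],[0,0,0,0,0]]]}}

```text
time: 26.25
tcp_pos: [0.5869, -0.4575, 0.2178]
tool_rot: [0.665, 0.747, -0.002, -0.019]
contact_force: [0.0, 0.2, -0.5]
gripper_width: -0.0
```

```bash
python3 - <<'E'
from h import *
st=monitor.read_state(); print(st['time'],st['tcp_pos'],st['contact_force'])
s=cam('side'); t=cam('top')
u,v=map(int,proj(s,(.5526,-.2369,.06))); a=cv2.resize(s['frame'][v-50:v+60,u-66:u+67,::-1],(532,440),interpolation=cv2.INTER_CUBIC)
b=cv2.resize(t['frame'][180:230,355:470,::-1],(532,231),interpolation=cv2.INTER_CUBIC)
cv2.imwrite('pics/v10.png',cv2.resize(np.vstack([a,b]),None,fx=.89,fy=.89))
E
```

```text
26.25 [ 0.58691467 -0.45748079  0.21784622] [ 0.04711845  0.24924622 -0.46097302]
```

View pics/v10.png

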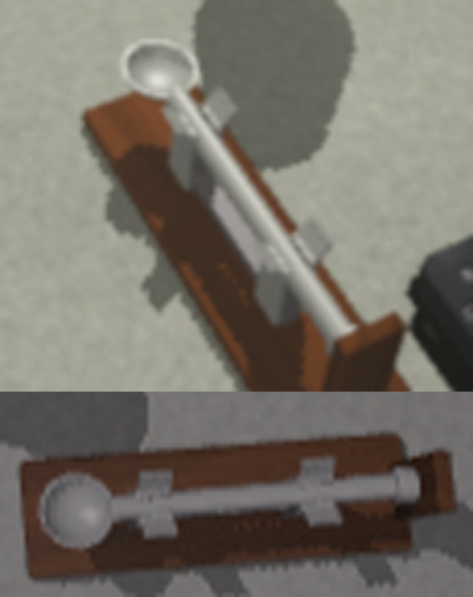

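The top view shows the knob end (about (420,485)) against the stop, with the spoon in both clips and the gripper clear. Handing in.

```bash
python3 - <<'E'
from h import *
t=last('top'); hx=np.array([np.cos(np.radians(96.07)),np.sin(np.radians(96.07))])
Z=lambda u,v:(355+u/.89/4.626,180+(v-391.6)/.89/4.626)
for p,z in((Z(77,510),.053),(Z(421,485),.050)): print((onz(t,*p,z)[:2]-[.5526,-.2369])@hx)
job_done()
E
```

```text
0.08732280948155534
-0.10572994725334514
the job is handed in; nothing more can be done
```

The spoon is in the clip holder: both clips have snapped around its handle, the knob end is against the stop, and it is released. I handed the job in at about 26 s of the 66 s; it reports no verdict.

**Pressing:** The clips pushed back with about 15 N at most. The force then fell to almost nothing before the handle met the seats, at about 16 N. The seats are about 2 mm above their lowest setting.

**Sliding:** The clips resisted the slide with 2–5 N. The spoon then stopped firmly at about 8 N, at y = -0.2418, where I had expected the stop at -0.242.

**Last checks:**
- **Height:** I pressed with 8–10 N on the handle near each clip, and both sides stopped hard at the same height (TCP z = 0.0826). I take the spoon as level and fully home; the pins themselves can't be read.
- **Position:** In the last top image the bowl centre is at holder x = 87.3 mm, where 88 mm means touching the stop. The knob end read -105.7 mm, about 4 mm past the stop face, which is impossible. I put that down to rough reading of the picture and relied on the force I felt.
- **Bystanders:** I didn't measure the cup, box or lamp again at the end. The arm was never sent near them, and I felt no unexpected contact there.

**Irregularities:**
- A fast move overshot by 9 mm, and the closed fingers touched something with about 5 N, probably the mouth of a clip. I backed off at once.
- The tool was tilted by up to about 0.05 rad after the fast move across, and I could not remove that.

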